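# Shut and latch the medicine box

### The job

The thermometer holder is back in the white medicine box: slide the box's lid fully shut, then swing the steel latch handle round by its upright post until it has climbed over its cam and dropped into the low notch. Stop as soon as it drops: do not force the latch against its cam or its stop, and leave the things around the box where they stand.

Things in the scene. Friction and masses are not known exactly. Their poses are not given: they have to be found in the camera images.
- box: White steel medicine box fixed to the sky-blue shelf, 150 mm wide (its x), 300 mm long (its y), 90 mm high; aluminium rails along both long sides reach 97 mm. Origin: centre of the underside; z up. The +y third of the top is a fixed ledge (90 mm up) that carries the latch; the rest has a sliding lid that opens towards -y and shuts towards +y.
- lid (a joint): How far the lid is open, m: 0 is fully shut (hard end stop), at most 0.10. It starts 50 to 90 mm open and stays where it is left; sliding it takes about 2 N plus 8 N per m/s. Once the lid is shut and the handle turned over it, a tooth under the handle's end stands behind a small lug on the lid's edge; if the lid is over 5 mm open the two get in each other's way.
- lid_grip (a point): Top centre of the upright grip ridge on the lid: 50 mm along the box's x, 14 mm thick along the box's y, standing 28 mm above the lid's top face (lid face 92 mm, ridge top 120 mm above the shelf). It slides along the box's y; lid shut, it is at box y = -60 mm, x = 0.
- handle: Steel latch handle, a flat arm 16 mm wide and 8 mm thick reaching 85 mm from its pivot, with a black upright post at its end. Origin: on the vertical pivot axis, at box x = 0, y = 100 mm, 90 mm above the shelf at zero lift. The arm points along the handle's own -x; its top face is 32 mm above the origin. Only the turn and the lift move.
- handle_post (a point): Top centre of the black round post on the handle's end: 14 mm diameter, standing 38 mm above the arm, top 70 mm above the handle's origin (160 mm above the shelf at zero lift). Its axis is 75 mm from the pivot axis.
- handle_turn (a joint): Turn of the handle about its pivot, rad, counterclockwise seen from above. At 0 the arm points along the box's -x; at pi/2 along the box's -y, over the lid. It starts between 0 and 0.12, with light friction (0.06 N m). The middle of the notch lies somewhere between 0.95 and 2.05; where is not measured and is known only by the drop.
- handle_lift (a joint): Lift of the handle, m: about 0 on the starting track, 0.007 on the crest, -0.0035 down in the notch. A spring (12 N, 14 N on the crest) and damping push it down by itself, so leave the post free to rise and fall while turning. The ramp takes some 4 to 6 N sideways at the post; over about 12 N against the stop, or holding the handle down on the ramp, overloads the cam.
- tin: Bystander: round steel tin with a screw lid, 84 mm diameter, 68 mm high, standing; origin at the centre of its underside.
- cup: Bystander: red ceramic cup, 76 mm across, 85 mm high, standing upright; origin at the centre of its underside.
- mirror: Bystander: white plastic hand mirror lying face up, disc 110 mm across and 10 mm thick, handle 110 mm long along its -x; origin under the disc's centre.
- tray: Bystander: small grey plastic tray 120 x 170 mm, 25 mm high; origin at the centre of its underside.
- cam_centre (a point): Centre of the round steel cam collar under the handle, on the pivot axis, 90 mm above the shelf. A pin under the arm, 30 mm from the axis, rides on it: flat track, ramp (0.55 rad long) up 7 mm, short crest, steep drop of 10.5 mm into a notch with 0.08 rad of free play, then a hard stop. The collar is clamped at a different angle on each box: the ramp begins between 0.15 and 1.2 rad of turn.

How it is judged:
By the outcome, as a careful person would: the job done as asked, in the order asked, and still so for the second after the job is handed in, with the robot touching nothing.
It also fails if it takes over 72 s, if anything falls off the work surface, if the arm or the gripper's body presses on something with over 40 N, if the wrist force passes 120 N, or if a joint passes its speed limit or range.

### The arm

A 6-joint arm with a two-finger parallel gripper is mounted at the origin on the work surface. World frame = base frame: x ahead of the robot, y to its left, z up, the work surface at z = 0. Lengths are in m, angles in degrees, forces in N, time in s.
With the tool pointing down it reaches from about 0.3 to 1 m from the base axis. Payload 5.1 kg.
Tool frame: the origin (TCP) lies at the very end of the fingers, on their centre line; the grasp point (between the pads) lies 19 mm behind it; z points along the fingers, y is the line along which they close (so a half turn about z gives the same grasp; the last joint's range is limited). The gripper opens to 95 mm and grips with 3 to 60 N. Pads are 20 mm wide; open, the fingers measure 119 mm over their backs; the gripper's body (75 mm by 180 mm) begins 59 mm behind the grasp point.
Start: joints at [62.59, 7.093, 94.555, -0, 78.352, -4.733], TCP at [0.251, 0.6, 0.215] pointing down, gripper open.
Joint ranges: [-149.61, 149.61], [-58.7, 133.49], [1.44, 155.28], [-77.14, 257.14], [18.33, 153.61], [-166.67, 166.67]. Speed limits (degrees/s): [147.25, 147.25, 180, 180, 180, 180].

### API

Orientations are given as a 3x3 rotation matrix whose columns are the frame's x, y, z axes.
In Python, from workcell import robot gives the robot as it stands. The module is installed in compiled form; this text tells all that it offers.
- The arm moves only by the tool jog_arm, never from a script. Its argument "plan" is a list of rows, each a list of 7 numbers: the shift along the tool's x, y, z scaled (see below), then the turn, a rotation vector about the tool's x, y, z scaled (see below), then the closure in counts, from 0 (fully open) to 255 (shut). A call has 1 to 12 rows; each row shifts and turns the commanded pose from where the row before left it, along the tool's axes as they then stand; what a row does not reach is not made up. The controller multiplies each number of a shift by 0.06 m and each number of a turn by 0.08 rad. A row lasts 1/8 s, in which the tool goes at most 62.5 mm and 10.7 degrees, less where a joint would pass 70% of its speed; a pose out of reach is approached as far as the arm can. A call with a number of a shift or a turn outside -1 to 1 is refused whole. A call with a gripper value outside its range is refused whole. The fingers move at their own pace and stop on an object; "force" is the grip in N (left out, the last holds). Time passes only in rows, so rows that do not move let the fingers close. It gives the time, the measured TCP pose, the force, the opening and the grip force at its end, in the units of the state.
- robot.read_state(): the state, without advancing time (a new reading comes with each control period).
- robot.read_camera(name): name is "scene" or "top" or "wrist"; returns a dict with "color" (480x640x3 uint8, red, green, blue), "z_map" (480x640 float32, m along the optical axis (not along the pixel's ray), 0 where there is no reading), "fx", "fy", "cx", "cy" (pixels), "eye" and "orientation" of the camera in the world. Camera axes: x right, y down, z forward; pixel columns grow to the right and rows downward; lengths in m; the calibration is good to about 2 mm. A picture is of the moment at which its call begins.
- robot.finish_job(): hands the job in; it is judged then, once.
Trained networks look in the newest picture that a camera, given by its name, has taken for a name from the list of things; names that differ only in an ending like _2 or _b are one class to them, and where a whole thing is asked for, a point or a joint stands for the part that bears it (a point fixed in the world has none). Each returns a list of dicts, best first, with "p" (0 to 1); they miss things now and then, are a little off and sometimes report something else, mostly with a low value. They report only what shows in the picture. A call takes as long as a camera call.
- robot.regions_of(camera, thing): "mask" (480x640 bool, what is visible of it) and "bbox" ([left, top, width, height] in pixels, round what is visible of it).
- robot.mark_of(camera, thing): "point" ([column, row] in pixels: a listed point, or the origin of a listed thing).
The state is a dict: "clock": time; "joint_pos": joint angles; "qd": joint speeds; "tau": joint torques, N m; "position": TCP position; "orientation": TCP orientation; "wrist_force": force on the tool from outside, world axes, zero at the start; "ft_torque": the same for the moment, N m; "finger_gap": finger opening in m; "grasp_force": force on a finger pad.
Only numpy, scipy, OpenCV 4.12 (cv2) and the standard library are available. Lean on these libraries where they do the work, as an engineer would, in place of code of your own. Each camera call takes 0.05 s, during which the arm holds its last target. There are 200 camera calls.

## Working session

There is one attempt and no reset: what is moved stays moved. The work goes in short steps, Python scripts to look and compute and a tool call to move; the robot and the scene stay as the last step left them, time stands still between calls to the robot, and variables do not carry over. Pictures are saved under pics/ and viewed, at most 10 in all, crops included, and the job is handed in when it is done.

Besides the shell and the picture viewer there is one more tool, called as name(argument=value, ...) on one line, values as JSON. jog_arm: Moves the arm, as the interface text tells. Its arguments: {"type":"object","properties":{"plan":{"type":"array"},"force":{"type":"number"}},"required":["plan"]}

```bash
mkdir -p pics
cat > h.py <<'E'
import numpy as np, cv2
from workcell import robot
def px2w(c,u,v,z=None,h=None):
    R=np.array(c["orientation"]);e=np.array(c["eye"])
    d=R@np.array([(u-c["cx"])/c["fx"],(v-c["cy"])/c["fy"],1.])
    if h is not None: return e+d*(h-e[2])/d[2]
    if z is None:
        w=c["z_map"][int(v)-1:int(v)+2,int(u)-1:int(u)+2]; z=np.median(w[w>0]) if (w>0).any() else 0
    return e+d*z
def cloud(c,m):
    R=np.array(c["orientation"]);v,u=np.nonzero(m&(c["z_map"]>0));z=c["z_map"][v,u]
    return np.array(c["eye"])+np.c_[(u-c["cx"])/c["fx"]*z,(v-c["cy"])/c["fy"]*z,z]@R.T
E
cat > a.py <<'E'
from h import *
np.set_printoptions(precision=4,suppress=True)
s=robot.read_state();print(s["clock"],s["position"],s["orientation"],s["wrist_force"])
for cam in("top","scene"):
    c=robot.read_camera(cam);cv2.imwrite(f"pics/{cam}0.png",c["color"][...,::-1])
    print(cam,np.array(c["eye"]))
    for t,h in(("box",0),("lid_grip",.12),("handle_post",.16),("cam_centre",.09),("handle",.09),("tin",0),("cup",0),("mirror",0),("tray",0)):
        for r in robot.mark_of(cam,t)[:2]:
            print(t,round(r["p"],2),np.array(r["point"]),px2w(c,*r["point"]),"h:",px2w(c,*r["point"],h=h))
    for t in("box","lid","handle"):
        for r in robot.regions_of(cam,t)[:1]:
            P=cloud(c,r["mask"]);print(t,r["p"],r["bbox"],np.percentile(P,[2,50,98],axis=0).tolist())
E
python3 a.py
```

```text
0.0 [0.2503 0.5992 0.2134] [[-0.9227  0.3856 -0.0009]
 [ 0.3856  0.9227 -0.0018]
 [ 0.0002 -0.0021 -1.    ]] [ 0.7745 -0.4211 -0.0378]
top [ 0.2801 -0.0455  1.5847]
box 0.58 [297.6 271.5] [0.5443 0.0124 0.005 ] h: [0.5451 0.0126 0.    ]
lid_grip 0.77 [356.4 261.4] [ 0.5503 -0.1342  0.1196] h: [ 0.5502 -0.1342  0.12  ]
handle_post 0.61 [248.6 288.4] [0.4877 0.1291 0.0906] h: [0.478 0.121 0.16 ]
handle_post 0.39 [150.7 240.5] [0.6261 0.4007 0.0049] h: [0.5921 0.3569 0.16  ]
cam_centre 0.63 [254.8 261.4] [0.5471 0.1109 0.1335] h: [0.5551 0.1156 0.09  ]
handle 0.59 [254.3 261.1] [0.5478 0.1121 0.1337] h: [0.5559 0.1168 0.09  ]
tin 0.88 [150.5 313. ] [0.4289 0.3721 0.069 ] h: [0.4356 0.3911 0.    ]
cup 0.56 [150.5 237.5] [0.6346 0.4023 0.0032] h: [0.6353 0.4032 0.    ]
mirror 0.8 [309.3 180. ] [ 0.7925 -0.0166  0.0091] h: [ 0.7955 -0.0165  0.    ]
tray 0.72 [493.3 259.8] [ 0.5765 -0.4991  0.0056] h: [ 0.5776 -0.5007  0.    ]
tray 0.43 [251.7 292.1] [0.4774 0.1202 0.0995] h: [0.4906 0.1313 0.    ]
box 0.83 [235.4, 233.5, 157.2, 70.1] [[0.4696032730062399, -0.21568048910385423, -6.446821275
[... 1394 characters left out ...]
  ]
box 0.62 [261.3, 215.5, 177.2, 95.9] [[0.47284137504952567, -0.2062720667784834, 0.002618418391098043], [0.5953560629783474, -4.0072540988422833e-05, 0.0816519464151979], [0.6274959424035035, 0.16742658611729683, 0.1013546631437133]]
lid 0.94 [255.0, 212.4, 104.5, 42.7] [[0.47818842002928424, -0.21575271802922885, 0.08934127798659368], [0.5519714863053233, -0.1181490498942368, 0.09244179527896068], [0.6086342284832387, -0.02287202377737938, 0.1187232204310423]]
handle 0.62 [401.5, 205.4, 16.7, 45.4] [[0.21711188300557674, 0.05977413176515071, 0.0009378777744897527], [0.5336770141814585, 0.1160288462903804, 0.12329899404767053], [0.5662436354162497, 0.1315083660119923, 0.159390473045035]]
```

```bash
cat > b.py <<'E'
from h import *
np.set_printoptions(precision=4,suppress=True)
for cam in("top","scene"):
    c=robot.read_camera(cam); P=cloud(c,np.ones((480,640),bool))
    b=P[(abs(P[:,0]-.547)<.12)&(abs(P[:,1]-.0)<.24)]
    r=b[(b[:,2]>.08)&(b[:,2]<.104)];print(cam,len(r),cv2.minAreaRect(r[:,:2].astype(np.float32)))
    rl=b[(b[:,2]>.094)&(b[:,2]<.1)]
    for sgn in(1,-1):
        q=rl[(sgn*(rl[:,0]-.547)>.055)]; 
        if len(q)>20: print("rail",len(q),np.polyfit(q[:,1],q[:,0],1))
    g=b[(b[:,2]>.112)&(b[:,2]<.128)&(b[:,1]<0)];print("grip",len(g),g.mean(0),cv2.minAreaRect(g[:,:2].astype(np.float32)))
    p=b[(b[:,2]>.152)&(b[:,2]<.17)];print("post",len(p),p.mean(0),p.min(0),p.max(0))
    a=b[(b[:,2]>.115)&(b[:,2]<.13)&(b[:,1]>.05)];print("arm",len(a),cv2.minAreaRect(a[:,:2].astype(np.float32)))
    cv2.imwrite(f"pics/{cam}1.png",cv2.resize(c["color"][200:330,130:420] if cam=="top" else c["color"][190:360,230:570],None,fx=2.3,fy=2.3)[...,::-1])
E
python3 b.py
```

```text
top 6831 ((0.5453293323516846, -0.028820157051086426), (0.39064306020736694, 0.15204982459545135), 88.36664581298828)
rail 279 [0.0378 0.6151]
rail 391 [-0.014  0.478]
grip 114 [ 0.5414 -0.1331  0.1197] ((0.542067289352417, -0.13292686641216278), (0.013542520813643932, 0.050321534276008606), 85.17701721191406)
post 30 [0.4744 0.1095 0.1594] [0.4679 0.1031 0.1527] [0.4816 0.1157 0.165 ]
arm 252 ((0.5145870447158813, 0.11511725187301636), (0.038927752524614334, 0.09804075211286545), 81.83763122558594)
scene 5455 ((0.5466775894165039, -0.026631787419319153), (0.3906233012676239, 0.15729071199893951), 88.17108917236328)
rail 381 [0.041  0.6197]
rail 292 [0.0141 0.4777]
grip 98 [ 0.5471 -0.1289  0.1186] ((0.5435980558395386, -0.13127291202545166), (0.056650664657354355, 0.01708449423313141), 0.369988352060318)
post 33 [0.4788 0.1128 0.1575] [0.4691 0.1052 0.1521] [0.4848 0.1188 0.1614]
arm 225 ((0.5219774842262268, 0.11304593831300735), (0.09370727092027664, 0.028514297679066658), 9.646587371826172)
```

View pics/top0.png

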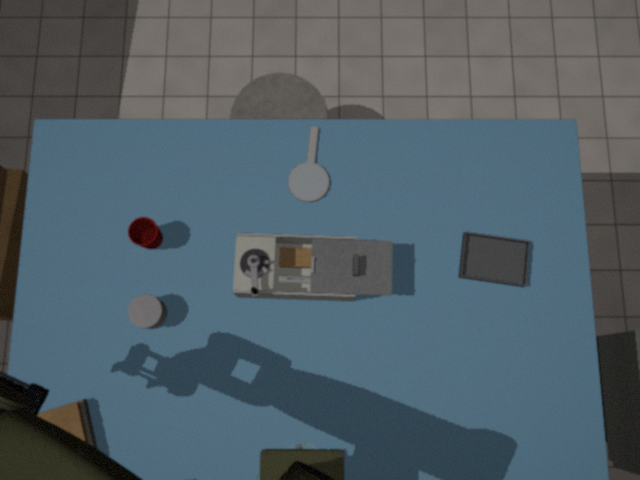

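View pics/scene1.png

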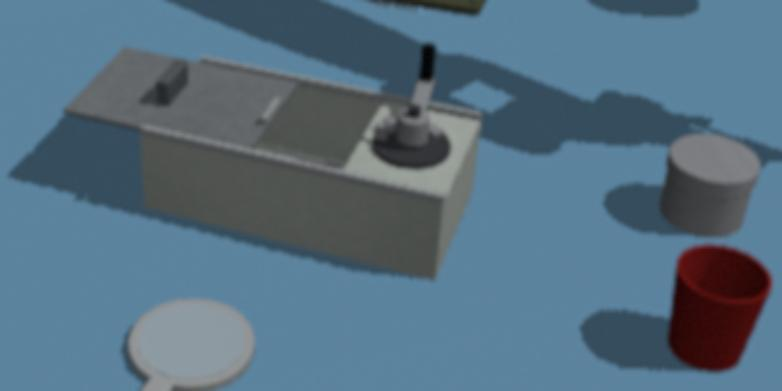

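Top view: box centred near pixel (313,266), grip ridge at (358,264), post at (254,290), with the tin and cup well clear. Box yaw is about -1.8°, its centre about (0.547, 0.016), and the lid is about 89 mm open. I'll push the ridge with closed fingers.

jog_arm(plan=[[-0.63,-0.67,0,0,0,0,255],[-0.63,-0.67,0,0,0,0,255],[-0.63,-0.67,0,0,0,0,255],[-0.63,-0.67,0,0,0,0,255],[-0.63,-0.67,0,0,0,0,255],[-0.63,-0.67,0,0,0,0,255],[-0.63,-0.67,0,0,0,0,255],[-0.63,-0.67,0,0,0,0,255],[-0.63,-0.67,0,0,0,0,255],[-0.63,-0.67,0,0,0,0,255],[-0.63,-0.67,0,0,0,0,255],[-0.63,-0.67,0,0,0,0,255]], force=10)

```text
clock: 2.9
position: [0.4836, -0.0221, 0.2151]
orientation: [[-0.923, 0.386, 0.001], [0.386, 0.923, 0.0], [-0.001, 0.0, -1.0]]
wrist_force: [0.2, 0.0, -0.6]
finger_gap: 0.0007
grasp_force: 0.0
```

jog_arm(plan=[[-0.47,-0.49,0,0,0,0,255],[-0.47,-0.49,0,0,0,0,255],[-0.47,-0.49,0,0,0,0,255],[-0.48,-0.5,0,0,0,0,255],[0,0,0,0,0,-0.9,255],[0,0,0,0,0,-0.9,255],[0,0,0,0,0,-0.9,255],[0,0,0,0,0,-0.9,255],[0,0,0,0,0,-0.95,255],[0,0,0.7,0,0,0,255],[0,0,0,0,0,0,255]])

```text
clock: 4.28
position: [0.5399, -0.172, 0.169]
orientation: [[-0.999, 0.032, -0.007], [0.032, 0.999, 0.003], [0.007, 0.003, -1.0]]
wrist_force: [-0.1, 0.0, -0.8]
finger_gap: 0.0005
grasp_force: 0.0
```

jog_arm(plan=[[0,0,0.55,0,0,0,255],[0,0,0.55,0,0,0,255],[0,0,0,0,0,0,255],[0,0.2,0,0,0,0,255],[0,0.25,0,0,0,0,255],[0,0.25,0,0,0,0,255],[0,0.25,0,0,0,0,255],[0,0.25,0,0,0,0,255],[0,0.25,0,0,0,0,255]])

```text
clock: 5.4
position: [0.5453, -0.0851, 0.107]
orientation: [[-0.999, 0.032, 0.001], [0.032, 0.999, -0.0], [-0.001, -0.0, -1.0]]
wrist_force: [0.9, -2.5, 2.2]
finger_gap: 0.0004
grasp_force: 1.6
```

jog_arm(plan=[[0,0.12,0,0,0,0,255],[0,0.1,0,0,0,0,255],[0,0.05,0,0,0,0,255],[0,0,0,0,0,0,255]])

```text
clock: 5.9
position: [0.545, -0.0694, 0.1061]
orientation: [[-0.999, 0.032, -0.001], [0.032, 0.999, 0.001], [0.001, 0.001, -1.0]]
wrist_force: [-0.1, -0.1, 0.2]
finger_gap: 0.0002
grasp_force: 0.1
```

jog_arm(plan=[[0,0.03,0,0,0,0,255],[0,0,0,0,0,0,255]])

```text
clock: 6.15
position: [0.545, -0.0681, 0.1061]
orientation: [[-0.999, 0.032, -0.001], [0.032, 0.999, 0.0], [0.001, 0.0, -1.0]]
wrist_force: [-0.7, -1.3, -0.7]
finger_gap: 0.0005
grasp_force: 0.7
```

jog_arm(plan=[[0,0.03,0,0,0,0,255],[0,0,0,0,0,0,255]])

```text
clock: 6.4
position: [0.5452, -0.0662, 0.1062]
orientation: [[-0.999, 0.032, -0.001], [0.032, 0.999, 0.0], [0.001, 0.0, -1.0]]
wrist_force: [-0.4, -1.0, -1.0]
finger_gap: 0.0005
grasp_force: 0.7
```

jog_arm(plan=[[0,0.04,0,0,0,0,255],[0,0,0,0,0,0,255]])

```text
clock: 6.65
position: [0.5456, -0.0636, 0.1066]
orientation: [[-0.999, 0.032, -0.0], [0.032, 0.999, 0.0], [0.0, 0.0, -1.0]]
wrist_force: [0.2, -0.2, -0.2]
finger_gap: 0.0007
grasp_force: 0.5
```

jog_arm(plan=[[0,0.03,0,0,0,0,255],[0,0,0,0,0,0,255]])

```text
clock: 6.9
position: [0.5458, -0.0619, 0.1067]
orientation: [[-0.999, 0.032, -0.0], [0.032, 0.999, 0.0], [0.0, 0.0, -1.0]]
wrist_force: [-0.5, -1.3, -0.7]
finger_gap: 0.0007
grasp_force: 0.6
```

jog_arm(plan=[[0,0.03,0,0,0,0,255],[0,0,0,0,0,0,255]])

```text
clock: 7.15
position: [0.5458, -0.0601, 0.1067]
orientation: [[-0.999, 0.032, 0.0], [0.032, 0.999, 0.0], [-0.0, 0.0, -1.0]]
wrist_force: [-0.1, -2.3, -1.0]
finger_gap: 0.0004
grasp_force: 0.7
```

jog_arm(plan=[[0,0.03,0,0,0,0,255],[0,0,0,0,0,0,255]])

```text
clock: 7.4
position: [0.5459, -0.0583, 0.1067]
orientation: [[-0.999, 0.032, 0.0], [0.032, 0.999, 0.0], [-0.0, 0.0, -1.0]]
wrist_force: [-1.0, -2.3, -1.2]
finger_gap: 0.0007
grasp_force: 0.7
```

jog_arm(plan=[[0,0.03,0,0,0,0,255],[0,0,0,0,0,0,255]])

```text
clock: 7.65
position: [0.546, -0.0565, 0.1067]
orientation: [[-0.999, 0.032, 0.0], [0.032, 0.999, 0.0], [-0.0, 0.0, -1.0]]
wrist_force: [0.0, -1.8, -0.6]
finger_gap: 0.0002
grasp_force: 0.7
```

```bash
cat > d.py <<'E'
from h import *
np.set_printoptions(precision=4,suppress=True)
print(robot.read_state()["wrist_force"])
for cam in("top","scene"):
    c=robot.read_camera(cam)
    for t,h in(("lid_grip",.12),("cam_centre",.09),("handle_post",.16)):
        for r in robot.mark_of(cam,t)[:1]: print(cam,t,round(r["p"],2),px2w(c,*r["point"],h=h))
    for r in robot.regions_of(cam,"lid")[:1]:
        P=cloud(c,r["mask"]);print("lid",np.percentile(P,[1,99],axis=0).tolist())
E
python3 d.py
```

```text
[ 0.0486 -1.8437 -0.6009]
top lid_grip 0.74 [ 0.5478 -0.0452  0.12  ]
top cam_centre 0.73 [0.5523 0.116  0.09  ]
top handle_post 0.9 [0.474  0.1176 0.16  ]
lid [[0.47476690839605296, -0.13209640773654346, 0.003929850229681581], [0.616725637717657, 0.07199248643882893, 0.22773239142199356]]
scene lid_grip 0.78 [ 0.5331 -0.048   0.12  ]
scene cam_centre 0.62 [0.5472 0.11   0.09  ]
scene handle_post 0.97 [0.4683 0.1082 0.16  ]
lid [[0.47816146739540555, -0.13049877504297178, 0.08907749281195083], [0.6092893433679186, 0.06667636656108335, 0.12043777809253582]]
```

jog_arm(plan=[[0,0.03,0,0,0,0,255],[0,0,0,0,0,0,255]])

```text
clock: 8.4
position: [0.5461, -0.0559, 0.1068]
orientation: [[-1.0, 0.031, 0.0], [0.031, 1.0, -0.003], [-0.0, -0.003, -1.0]]
wrist_force: [-1.4, -5.3, -0.1]
finger_gap: 0.0003
grasp_force: 2.4
```

jog_arm(plan=[[0,0.02,0,0,0,0,255],[0,0,0,0,0,0,255]])

```text
clock: 8.65
position: [0.5461, -0.0559, 0.1068]
orientation: [[-1.0, 0.031, 0.0], [0.031, 0.999, -0.005], [-0.0, -0.005, -1.0]]
wrist_force: [-1.1, -9.6, -1.4]
finger_gap: 0.0007
grasp_force: 4.2
```

jog_arm(plan=[[0,0.02,0,0,0,0,255],[0,0,0,0,0,0,255]])

```text
clock: 8.9
position: [0.5461, -0.0558, 0.1068]
orientation: [[-1.0, 0.031, 0.0], [0.031, 0.999, -0.007], [-0.0, -0.007, -1.0]]
wrist_force: [-0.2, -12.3, -0.9]
finger_gap: 0.0005
grasp_force: 6.0
```

Lid is against its end stop (force climbing with no motion). Now back off, rise and turn the tool for the post.

jog_arm(plan=[[0,-0.4,0,0,0,0,255],[0,0,-0.9,0,0,0,255],[0,0,-0.9,0,0,0,255],[0,0,0,0,0,1,255],[0,0,0,0,0,1,255],[0,0,0,0,0,1,255],[0,0,0,0,0,1,255],[0,0,0,0,0,1,255],[0,0,0,0,0,1,255],[0,0,0,0,0,1,255],[0,0,0,0,0,1,255],[0,0,0,0,0,1,255]], force=20)

```text
clock: 10.4
position: [0.5455, -0.0761, 0.2148]
orientation: [[-0.729, 0.685, 0.001], [0.685, 0.729, 0.001], [0.0, 0.001, -1.0]]
wrist_force: [-0.2, 0.3, -0.6]
finger_gap: 0.0007
grasp_force: 0.0
```

jog_arm(plan=[[0,0,0,0,0,1,255],[0,0,0,0,0,1,255],[0,0,0,0,0,1,255],[0,0,0,0,0,1,255],[0,0,0,0,0,1,255],[0,0,0,0,0,1,255],[0,0,0,0,0,1,255],[0,0,0,0,0,1,255],[0,0,0,0,0,1,255],[0,0,0,0,0,0.2,255],[0,0,0,0,0,0,255]])

```text
clock: 11.78
position: [0.5454, -0.0763, 0.2147]
orientation: [[-0.084, 0.996, 0.0], [0.996, 0.084, 0.0], [0.0, 0.0, -1.0]]
wrist_force: [0.4, 0.3, 0.4]
finger_gap: 0.0005
grasp_force: 0.0
```

```bash
python3 b.py; python3 d.py; python3 -c "
from h import *;print(robot.read_state()['joint_pos'])"
```

```text
top 3410 ((0.5468173027038574, 0.01632992923259735), (0.3016083836555481, 0.15147647261619568), 88.58043670654297)
rail 165 [0.058  0.6115]
rail 115 [-0.0106  0.4806]
grip 60 [ 0.5469 -0.0429  0.1195] ((0.5501569509506226, -0.04464666172862053), (0.03860849142074585, 0.012119538150727749), 0.24589186906814575)
post 29 [0.4747 0.1095 0.1586] [0.4676 0.1033 0.1528] [0.4817 0.1154 0.1633]
arm 250 ((0.5141115784645081, 0.11517757922410965), (0.027188779786229134, 0.0987599566578865), 89.74407958984375)
scene 5406 ((0.5482211112976074, 0.017845869064331055), (0.3019726872444153, 0.15822076797485352), 88.1435775756836)
rail 390 [0.0356 0.6194]
rail 290 [0.0305 0.477 ]
grip 100 [ 0.5509 -0.0404  0.1185] ((0.5481518507003784, -0.040877196937799454), (0.014669198542833328, 0.050356779247522354), 89.25790405273438)
post 34 [0.4796 0.1125 0.1577] [0.4723 0.1053 0.1524] [0.4848 0.119  0.1621]
arm 229 ((0.5223059058189392, 0.11307427287101746), (0.09554772078990936, 0.028574656695127487), 9.653640747070312)
[ 0.1517 -0.4355  0.4543]
top lid_grip 0.77 [ 0.5522 -0.0495  0.12  ]
top cam_centre 0.55 [0.5488 0.1246 0.09  ]
top handle_post 0.79 [0.4778 0.1165 0.16  ]
lid [[0.48095064185148567, -0.04591811738641618, 0.08389166239378251], [0.6141156098077165, 0.06655757790506259, 0.38819705776255514]]
scene lid_grip 0.74 [0.5883 0.1252 0.12  ]
scene cam_centre 0.55 [0.5482 0.1118 0.09  ]
scene handle_post 0.98 [0.4729 0.122  0.16  ]
lid [[0.48027551399025703, -0.12726272445640024, 0.08936122617155044], [0.6056201645186887, 0.06715323785873721, 0.12037890815717785]]
[-1.35732159e+01 -5.51602830e+00  1.07297969e+02  2.06952959e-03
  7.82181777e+01 -1.83298182e+01]
```

View pics/top1.png

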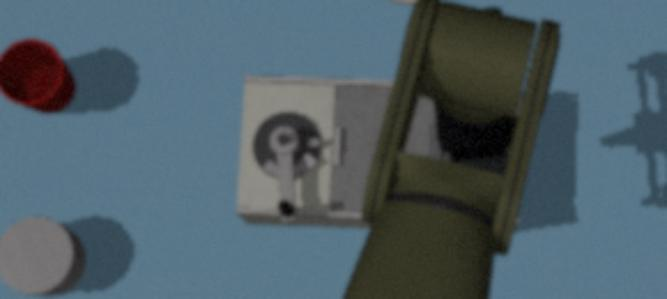

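Picture: lid shut (grey lid meets the ledge at about (333,150)), hub at (286,143), post at (287,208).

jog_arm(plan=[[0.92,-0.22,0,0,0,0,255],[0.92,-0.22,0,0,0,0,255],[0.92,-0.22,0,0,0,0,255],[0.92,-0.22,0,0,0,0,255],[0,0,0,0,0,0,255],[0,0,0.6,0,0,0,255],[0,0,0.6,0,0,0,255],[0,0,0,0,0,0,255]])

```text
clock: 13.38
position: [0.4724, 0.1378, 0.1395]
orientation: [[-0.082, 0.997, -0.007], [0.997, 0.082, -0.002], [-0.001, -0.007, -1.0]]
wrist_force: [0.1, 0.2, -1.2]
finger_gap: 0.0006
grasp_force: 0.0
```

```bash
cat > p.py <<'E'
from h import *
np.set_printoptions(precision=4,suppress=True)
s=robot.read_state();R=np.array(s["orientation"]);r=np.array(s["position"])-[.5503,.1165,0]
x,y=R[:2,0],R[:2,1];f=np.array(s["wrist_force"])
print("t",s["clock"],"tool turn",np.arctan2(y[1],y[0])+.03,"rad",-r[:2]@y,"off x",r[:2]@x,"Fx %.1f Fy %.1f Fz %.1f"%(f[:2]@x,f[:2]@y,f[2]),"z",s["position"][2])
for cam in("scene","top"):
    c=robot.read_camera(cam)
    for m in robot.regions_of(cam,"handle")[:1]:
        P=cloud(c,m["mask"]&(c["color"].max(2)<60));P=P[(P[:,2]>.13)&(P[:,2]<.18)&(np.hypot(*(P[:,:2]-[.5503,.1165]).T)<.1)]
        if len(P)>5:
            q=np.median(P,0);print(cam,len(P),"post",q,"top z",np.percentile(P[:,2],90),"turn",np.arctan2(.1165-q[1],.5503-q[0])+.03)
E
python3 p.py
```

```text
t 13.375 tool turn 0.11195886831217636 rad 0.0759309672504498 off x 0.027626264812590208 Fx 0.2 Fy 0.1 Fz -1.2 z 0.13947929190894504
scene 62 post [0.4831 0.114  0.1436] top z 0.15822336604083298 turn 0.06663818010719164
```

jog_arm(plan=[[-0.1,0,0,0,0,0,255],[-0.06,-0.01,0,0,0,-0.6,255],[-0.06,-0.01,0,0,0,-0.6,255],[0,0,0,0,0,0,255]])

```text
clock: 14.08
position: [0.475, 0.1256, 0.1437]
orientation: [[-0.177, 0.984, 0.002], [0.984, 0.177, -0.0], [-0.0, 0.002, -1.0]]
wrist_force: [-0.7, -0.1, 0.2]
finger_gap: 0.0005
grasp_force: 0.0
```

```bash
python3 p.py
```

```text
t 14.075 tool turn 0.20820962691775421 rad 0.07247574737695672 off x 0.022298109080257884 Fx 0.0 Fy -0.7 Fz 0.2 z 0.14365963003114332
scene 71 post [0.4827 0.1094 0.1444] top z 0.1566176950311523 turn 0.1341561369644288
```

jog_arm(plan=[[-0.06,-0.03,0.04,0,0,-0.6,255],[-0.06,-0.03,0.02,0,0,-0.6,255],[0,0,0,0,0,0,255]])

```text
clock: 14.65
position: [0.4727, 0.1181, 0.1395]
orientation: [[-0.271, 0.963, 0.001], [0.963, 0.271, -0.0], [-0.0, 0.001, -1.0]]
wrist_force: [0.0, -0.3, 0.2]
finger_gap: 0.0003
grasp_force: 0.1
```

```bash
python3 p.py; python3 -c "
from h import *
c=robot.read_camera('wrist');cv2.imwrite('pics/w.png',c['color'][...,::-1])
c=robot.read_camera('scene');cv2.imwrite('pics/s2.png',cv2.resize(c['color'][120:320,300:540],None,fx=3,fy=3)[...,::-1])"
```

```text
t 14.65 tool turn 0.3042021171002596 rad 0.07422950362286537 off x 0.022570400784602224 Fx -0.3 Fy -0.1 Fz 0.2 z 0.1394964756524787
scene 71 post [0.4839 0.1027 0.1442] top z 0.15695954893595632 turn 0.23467529234113482
```

View pics/s2.png

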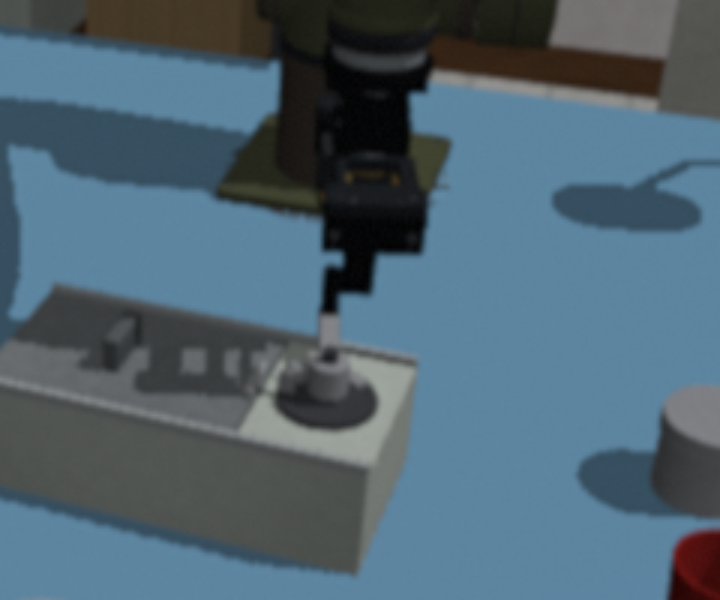

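View pics/w.png

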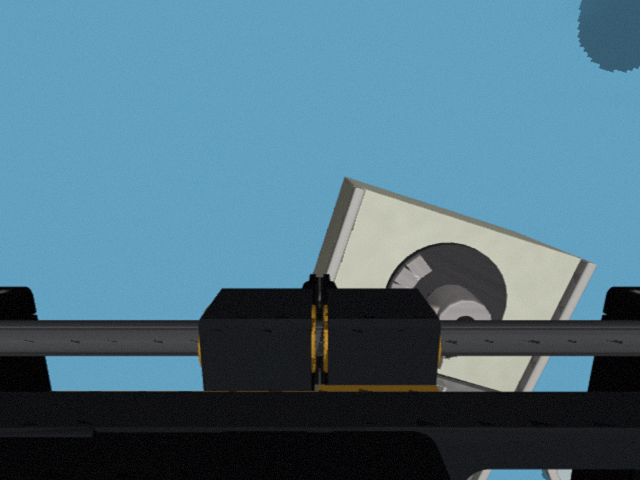

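Picture: the closed fingers sit behind the post at about (328,290) and the handle follows. Keep turning in arcs, reading the force as I go.

jog_arm(plan=[[-0.0625,-0.017,0,0,0,-0.625,255],[-0.0625,-0.017,0,0,0,-0.625,255]])

```text
clock: 15.2
position: [0.4723, 0.1113, 0.1388]
orientation: [[-0.368, 0.93, -0.001], [0.93, 0.368, 0.002], [0.003, 0.0, -1.0]]
wrist_force: [-0.6, 4.4, -1.0]
finger_gap: 0.0003
grasp_force: 2.1
```

jog_arm(plan=[[-0.0625,-0.017,0,0,0,-0.625,255],[-0.0625,-0.017,0,0,0,-0.625,255]])

```text
clock: 15.45
position: [0.4733, 0.1036, 0.1388]
orientation: [[-0.459, 0.889, -0.001], [0.889, 0.459, 0.002], [0.002, 0.0, -1.0]]
wrist_force: [-0.6, 4.2, -0.7]
finger_gap: 0.0006
grasp_force: 1.9
```

jog_arm(plan=[[-0.0625,-0.017,0,0,0,-0.625,255],[-0.0625,-0.017,0,0,0,-0.625,255]])

```text
clock: 15.7
position: [0.4747, 0.0969, 0.1389]
orientation: [[-0.545, 0.839, -0.002], [0.839, 0.545, 0.005], [0.005, 0.001, -1.0]]
wrist_force: [-3.8, 9.2, 2.7]
finger_gap: 0.0009
grasp_force: 4.7
```

```bash
python3 p.py
```

```text
t 15.7 tool turn 0.606074619934651 rad 0.07409530077445717 off x 0.02473072523383063 Fx 9.8 Fy 1.9 Fz 2.7 z 0.1388906575404929
scene 75 post [0.4911 0.0851 0.1434] top z 0.15847442030678444 turn 0.517893164999265
```

jog_arm(plan=[[0,0,0,0,0,0,255]])

```text
clock: 16.02
position: [0.475, 0.0964, 0.139]
orientation: [[-0.544, 0.839, -0.001], [0.839, 0.544, 0.003], [0.003, 0.0, -1.0]]
wrist_force: [-2.4, 4.8, 1.9]
finger_gap: 0.0001
grasp_force: 2.5
```

jog_arm(plan=[[-0.03,-0.01,-0.01,0,0,-0.3,255]])

```text
clock: 16.15
position: [0.4753, 0.0949, 0.1393]
orientation: [[-0.564, 0.826, -0.002], [0.826, 0.564, 0.004], [0.004, 0.001, -1.0]]
wrist_force: [-1.0, 5.7, -0.5]
finger_gap: 0.0003
grasp_force: 2.9
```

jog_arm(plan=[[-0.03,-0.01,-0.01,0,0,-0.3,255]])

```text
clock: 16.27
position: [0.4757, 0.0933, 0.1397]
orientation: [[-0.584, 0.812, -0.002], [0.812, 0.584, 0.004], [0.005, 0.001, -1.0]]
wrist_force: [-1.4, 9.2, -1.7]
finger_gap: 0.0005
grasp_force: 3.6
```

```bash
python3 p.py
```

```text
t 16.275 tool turn 0.6535069879146145 rad 0.07407437225374709 off x 0.024708415124212568 Fx 8.3 Fy 4.2 Fz -1.7 z 0.1396888630908861
scene 80 post [0.492  0.0818 0.146 ] top z 0.15933501601906133 turn 0.566848519177806
```

jog_arm(plan=[[-0.03,-0.01,-0.01,0,0,-0.3,255],[-0.03,-0.01,-0.01,0,0,-0.3,255],[-0.03,-0.01,-0.01,0,0,-0.3,255]])

```text
clock: 16.85
position: [0.4774, 0.0869, 0.1412]
orientation: [[-0.641, 0.767, -0.002], [0.767, 0.641, 0.002], [0.003, -0.0, -1.0]]
wrist_force: [-0.6, 7.2, -3.4]
finger_gap: 0.0004
grasp_force: 2.8
```

jog_arm(plan=[[-0.03,-0.01,-0.01,0,0,-0.3,255],[-0.03,-0.01,-0.01,0,0,-0.3,255],[-0.03,-0.01,-0.01,0,0,-0.3,255]])

```text
clock: 17.23
position: [0.4791, 0.0814, 0.1426]
orientation: [[-0.695, 0.719, -0.004], [0.719, 0.695, 0.002], [0.004, -0.001, -1.0]]
wrist_force: [-1.9, 4.7, -2.8]
finger_gap: 0.0005
grasp_force: 2.5
```

```bash
python3 p.py
```

```text
t 17.225 tool turn 0.798226448382048 rad 0.07555309585740617 off x 0.024242453924020496 Fx 4.7 Fy 1.9 Fz -2.8 z 0.14257476495192306
scene 86 post [0.4989 0.0727 0.1456] top z 0.16178090226964903 turn 0.7358933868605075
```

jog_arm(plan=[[-0.03,-0.008,0,0,0,-0.3,255],[-0.03,-0.008,0,0,0,-0.3,255],[-0.03,-0.008,0,0,0,-0.3,255]])

```text
clock: 17.8
position: [0.4819, 0.0763, 0.1434]
orientation: [[-0.745, 0.667, -0.004], [0.667, 0.745, 0.001], [0.004, -0.002, -1.0]]
wrist_force: [-6.5, 5.9, 0.5]
finger_gap: 0.0004
grasp_force: 4.1
```

jog_arm(plan=[[-0.03,-0.008,0,0,0,-0.3,255]])

```text
clock: 17.92
position: [0.483, 0.0745, 0.1437]
orientation: [[-0.761, 0.649, -0.004], [0.649, 0.761, 0.0], [0.003, -0.002, -1.0]]
wrist_force: [-6.4, 4.1, 1.1]
finger_gap: 0.0006
grasp_force: 3.8
```

jog_arm(plan=[[-0.03,-0.008,0,0,0,-0.3,255]])

```text
clock: 18.05
position: [0.4841, 0.0729, 0.144]
orientation: [[-0.776, 0.631, -0.004], [0.631, 0.776, 0.0], [0.003, -0.002, -1.0]]
wrist_force: [-6.7, 3.3, 2.9]
finger_gap: 0.0001
grasp_force: 3.6
```

```bash
python3 p.py
```

```text
t 18.05 tool turn 0.9183633799056036 rad 0.07556011758009487 off x 0.023862871705114058 Fx 7.3 Fy -1.7 Fz 2.9 z 0.14396401951562046
scene 89 post [0.5053 0.0662 0.1482] top z 0.16390521892180573 turn 0.8707255216352097
```

jog_arm(plan=[[-0.03,-0.008,0.005,0,0,-0.3,255]])

```text
clock: 18.38
position: [0.4854, 0.0713, 0.1441]
orientation: [[-0.791, 0.612, -0.003], [0.612, 0.791, -0.0], [0.003, -0.002, -1.0]]
wrist_force: [-9.7, 3.8, 6.7]
finger_gap: 0.0004
grasp_force: 4.7
```

jog_arm(plan=[[-0.03,-0.008,0.005,0,0,-0.3,255]])

```text
clock: 18.5
position: [0.4867, 0.0699, 0.1441]
orientation: [[-0.805, 0.593, -0.003], [0.593, 0.805, -0.0], [0.002, -0.002, -1.0]]
wrist_force: [-8.1, 3.2, 5.1]
finger_gap: 0.0007
grasp_force: 4.1
```

jog_arm(plan=[[-0.025,-0.006,-0.02,0,0,-0.25,255]])

```text
clock: 18.62
position: [0.4877, 0.0685, 0.1447]
orientation: [[-0.817, 0.577, -0.003], [0.577, 0.817, -0.0], [0.002, -0.002, -1.0]]
wrist_force: [-4.2, 2.3, 0.4]
finger_gap: 0.0003
grasp_force: 2.8
```

jog_arm(plan=[[-0.025,-0.006,-0.01,0,0,-0.25,255]])

```text
clock: 18.75
position: [0.4886, 0.0673, 0.145]
orientation: [[-0.828, 0.56, -0.003], [0.56, 0.828, -0.0], [0.002, -0.002, -1.0]]
wrist_force: [-6.4, 2.8, -0.1]
finger_gap: 0.0004
grasp_force: 3.1
```

```bash
python3 p.py
```

```text
t 18.75 tool turn 1.0060352658921539 rad 0.07528317677890574 off x 0.023509259616557792 Fx 6.8 Fy -1.2 Fz -0.1 z 0.1449592976684015
scene 86 post [0.511  0.0614 0.1468] top z 0.16349281610256544 turn 0.9819174365216534
```

jog_arm(plan=[[-0.025,-0.006,-0.01,0,0,-0.25,255]])

```text
clock: 19.08
position: [0.4896, 0.0662, 0.1453]
orientation: [[-0.839, 0.544, -0.003], [0.544, 0.839, -0.0], [0.002, -0.002, -1.0]]
wrist_force: [-5.9, 3.4, -0.9]
finger_gap: 0.0002
grasp_force: 2.9
```

jog_arm(plan=[[-0.025,-0.006,0,0,0,-0.25,255]])

```text
clock: 19.2
position: [0.4903, 0.0652, 0.1452]
orientation: [[-0.85, 0.527, -0.004], [0.527, 0.85, -0.0], [0.003, -0.002, -1.0]]
wrist_force: [-5.0, 1.2, 1.8]
finger_gap: 0.0007
grasp_force: 2.9
```

jog_arm(plan=[[-0.025,-0.006,0,0,0,-0.25,255]])

```text
clock: 19.32
position: [0.4916, 0.0639, 0.1454]
orientation: [[-0.86, 0.51, -0.004], [0.51, 0.86, -0.001], [0.003, -0.002, -1.0]]
wrist_force: [-6.6, 0.7, 2.1]
finger_gap: 0.0002
grasp_force: 3.5
```

jog_arm(plan=[[-0.025,-0.006,0,0,0,-0.25,255]])

```text
clock: 19.45
position: [0.493, 0.0625, 0.1455]
orientation: [[-0.871, 0.492, -0.003], [0.492, 0.871, -0.002], [0.002, -0.003, -1.0]]
wrist_force: [-4.6, 0.0, 1.0]
finger_gap: 0.0004
grasp_force: 2.4
```

```bash
python3 p.py
```

```text
t 19.45 tool turn 1.086236902197504 rad 0.07523140863077678 off x 0.023338685788530256 Fx 4.0 Fy -2.3 Fz 1.0 z 0.14550776835502152
scene 90 post [0.5155 0.0579 0.1483] top z 0.16446870159589969 turn 1.0642356122876098
```

jog_arm(plan=[[-0.025,-0.006,0,0,0,-0.25,255]])

```text
clock: 19.77
position: [0.4947, 0.0619, 0.1458]
orientation: [[-0.88, 0.475, -0.001], [0.475, 0.88, -0.0], [0.001, -0.001, -1.0]]
wrist_force: [-6.5, 0.7, 1.2]
finger_gap: 0.0006
grasp_force: 2.6
```

jog_arm(plan=[[-0.025,-0.006,0,0,0,-0.25,255]])

```text
clock: 19.9
position: [0.4957, 0.061, 0.1456]
orientation: [[-0.89, 0.457, -0.002], [0.457, 0.89, -0.0], [0.001, -0.001, -1.0]]
wrist_force: [-6.8, 0.5, 1.8]
finger_gap: 0.0005
grasp_force: 3.1
```

jog_arm(plan=[[-0.025,-0.006,0,0,0,-0.25,255]])

```text
clock: 20.02
position: [0.4963, 0.0603, 0.1456]
orientation: [[-0.898, 0.439, -0.003], [0.439, 0.898, 0.001], [0.003, -0.001, -1.0]]
wrist_force: [-9.5, 1.8, 4.6]
finger_gap: 0.0003
grasp_force: 4.4
```

```bash
python3 p.py
```

```text
t 20.025 tool turn 1.1463077073308228 rad 0.0741808518237949 off x 0.02384472411984976 Fx 9.3 Fy -2.5 Fz 4.6 z 0.14563749447386756
scene 93 post [0.518  0.0554 0.1492] top z 0.16626992462972828 turn 1.1136727596749014
```

jog_arm(plan=[[0,0,-0.03,0,0,0,255],[0,0,0,0,0,0,255]])

```text
clock: 20.48
position: [0.4979, 0.0601, 0.1477]
orientation: [[-0.898, 0.44, 0.001], [0.44, 0.898, 0.0], [-0.001, 0.001, -1.0]]
wrist_force: [-1.6, 0.5, 0.0]
finger_gap: 0.0006
grasp_force: 0.6
```

```bash
python3 p.py; python3 -c "
from h import *
c=robot.read_camera('scene');cv2.imwrite('pics/s3.png',cv2.resize(c['color'][180:280,330:480],None,fx=5,fy=5,interpolation=2)[...,::-1])"
```

```text
t 20.475 tool turn 1.145116561944784 rad 0.07371276012105672 off x 0.022224160362569044 Fx 1.6 Fy -0.2 Fz 0.0 z 0.1476725467049876
scene 90 post [0.5196 0.0554 0.1479] top z 0.16549890304235662 turn 1.1350009692910377
```

View pics/s3.png

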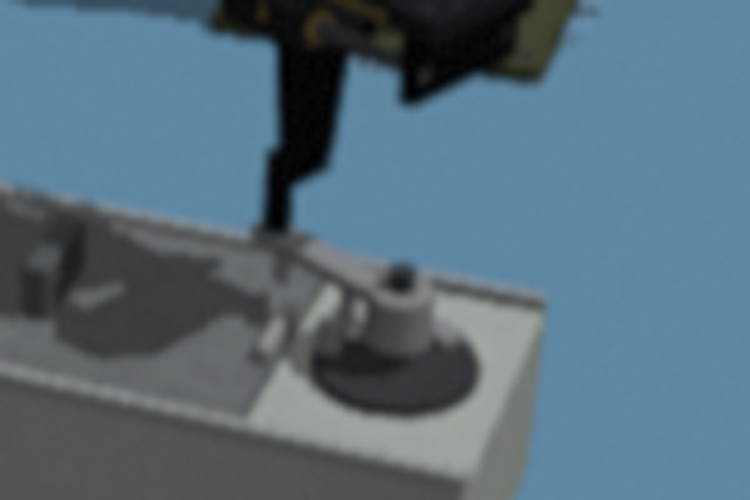

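Picture: post at (280,205) against the fingers, arm raised on the cam crest. The static force has fallen to 1.6 N, so the drop is near. Taking single small steps.

jog_arm(plan=[[-0.025,-0.012,0,0,0,-0.25,255]])

```text
clock: 20.85
position: [0.4983, 0.0593, 0.1476]
orientation: [[-0.907, 0.421, -0.0], [0.421, 0.907, 0.002], [0.001, 0.001, -1.0]]
wrist_force: [-2.6, 4.8, 0.9]
finger_gap: 0.0002
grasp_force: 2.1
```

jog_arm(plan=[[-0.02,-0.01,0,0,0,-0.2,255]])

```text
clock: 20.98
position: [0.4991, 0.0582, 0.1475]
orientation: [[-0.914, 0.406, -0.0], [0.406, 0.914, 0.001], [0.001, 0.001, -1.0]]
wrist_force: [-0.6, 0.3, -0.3]
finger_gap: 0.0002
grasp_force: 0.0
```

```bash
python3 p.py
```

```text
t 20.975 tool turn 1.1823221665896506 rad 0.07409373197724016 off x 0.023045051808125744 Fx 0.6 Fy 0.0 Fz -0.3 z 0.14750467150416963
scene 84 post [0.5227 0.0538 0.1482] top z 0.16404520124827707 turn 1.1854221063226886
```

jog_arm(plan=[[0,0,0,0,0,0,255],[0,0,0,0,0,0,255]])

```text
clock: 21.42
position: [0.4993, 0.0575, 0.1475]
orientation: [[-0.913, 0.408, 0.0], [0.408, 0.913, -0.0], [-0.0, -0.0, -1.0]]
wrist_force: [-0.1, 0.0, -1.4]
finger_gap: 0.0004
grasp_force: 0.0
```

```bash
python3 p.py; python3 p.py
```

```text
t 21.425 tool turn 1.1809326301861873 rad 0.07461972916524556 off x 0.022518899257091447 Fx 0.1 Fy 0.0 Fz -1.4 z 0.14748505861327896
t 21.625 tool turn 1.1809578050539848 rad 0.0745641063584971 off x 0.02262218823542844 Fx 0.2 Fy -0.6 Fz 0.1 z 0.1474590761440383
scene 61 post [0.5335 0.0488 0.144 ] top z 0.156115483276126 turn 1.3575361360573202
```

It dropped: the post top fell about 8 mm, the handle sprang ahead to about 1.3 rad and contact force is zero. Retreating.

jog_arm(plan=[[0.2,0,0,0,0,0,255],[0,0,-0.8,0,0,0,255],[0,0,-0.8,0,0,0,255],[0.8,0,0,0,0,0,255],[0.8,0,0,0,0,0,255],[0.8,0,0,0,0,0,255],[0,0,0,0,0,0,255]])

```text
clock: 22.7
position: [0.3547, 0.1222, 0.2435]
orientation: [[-0.914, 0.405, 0.002], [0.405, 0.914, 0.001], [-0.001, 0.001, -1.0]]
wrist_force: [0.8, -0.3, -0.1]
finger_gap: 0.0005
grasp_force: 0.0
```

```bash
python3 p.py; python3 b.py|grep -E "post|grip|top|scene|arm"; python3 -c "
from h import *
c=robot.read_camera('scene');cv2.imwrite('pics/s4.png',cv2.resize(c['color'][180:330,250:480],None,fx=3,fy=3,interpolation=2)[...,::-1])"
```

```text
t 22.7 tool turn 1.1840425714142149 rad 0.0739509267855228 off x 0.18122424592722167 Fx -0.8 Fy 0.0 Fz -0.1 z 0.243461701312425
scene 60 post [0.533  0.0485 0.1438] top z 0.15492096717547282 turn 1.3517138375984172
top 42 post [0.5259 0.0441 0.1524] top z 0.15933639777367417 turn 1.2762819815796942
top 6845 ((0.5469149947166443, 0.015659034252166748), (0.30067214369773865, 0.15234020352363586), 88.31887817382812)
grip 118 [ 0.5442 -0.0446  0.1196] ((0.5442653894424438, -0.044679902493953705), (0.050066251307725906, 0.012170178815722466), 0.15730375051498413)
post 22 [0.5254 0.0443 0.1563] [0.52   0.0389 0.1521] [0.5327 0.0506 0.16  ]
arm 229 ((0.5377171635627747, 0.09001952409744263), (0.08427069336175919, 0.028093678876757622), 66.03807830810547)
scene 5254 ((0.5471295118331909, 0.017660826444625854), (0.3012741506099701, 0.1601339429616928), 88.33643341064453)
grip 99 [ 0.5505 -0.0403  0.1185] ((0.5456045866012573, -0.040643855929374695), (0.014507277868688107, 0.05464007705450058), 86.59163665771484)
post 25 [0.5298 0.0472 0.1556] [0.5227 0.0407 0.1522] [0.5367 0.054  0.1589]
arm 237 ((0.5463755130767822, 0.09067615866661072), (0.08572522550821304, 0.029088608920574188), 75.76678466796875)
```

View pics/s4.png

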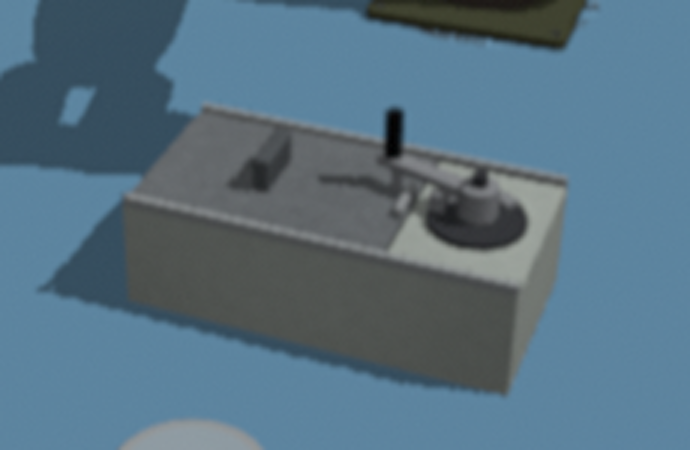

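The post at (394,130) stands about 3 mm below its starting height, so the handle is in the notch. The lid is fully shut, and the robot is clear of everything.

```bash
python3 -c "
from h import *;print(robot.finish_job())"
```

```text
the job is handed in; nothing more can be done
None
```

The lid is pushed fully shut against its end stop and the latch handle has dropped into its low notch at about 1.3 rad. I retreated once it dropped, steered clear of the things around the box, and handed the job in at about 23 s.

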